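Load the goods wagon and lock it in the shed

TASK

On the model railway, flip the cam lever to free the goods wagon, draw the wagon fully out of the glazed shed by its brake post and lock it there with the lever. Load every loose beam into the bay next to the brake post and every loose crate into the other bay, all resting on the bay floor and none on top of another; then free the wagon, push it fully home under the shed roof and lock it again with the lever. Leave everything else on the table where it stands.

Things in the scene. Friction and masses are not known exactly. Their poses are not given: they have to be found in the camera images.
- layout: fixed railway board, 160 mm wide (x), 680 mm long (y), 12 mm thick; origin under its centre on the table, z up. Track along y; -x side faces the robot. Glazed shed over y = 48 to 314 mm, x = -82 to 82 mm, roof at z = 84 to 96 mm, open towards -y, posts at x = +-74 mm. A 60 mm wide tab at y = 0 carries the lever and reaches to x = -150 mm
- wagon (a joint): travel of the wagon along the track in m: 0 = fully home under the shed (against its stop), 0.265 = fully drawn out (against its stop), moving along -y of the module. It rolls with about 2 N of drag. The wagon is 116 mm wide with low sides, floor 42 mm above the table, bay sides 20 mm tall and 6 mm thick. Held fast while the cam lever is locked
- brake_post (a point): centre of the top of the upright steel post on the wagon's open end platform (the -y end), 100 mm above the table; round, 14 mm diameter, 58 mm tall: the grip for rolling the wagon. It is never under the shed; axes as the module's
- beam_bay (a point): centre of the floor of the wagon bay next to the brake post, for beams; inside 104 mm (x) by 140 mm (y), axes as the module's, 42 mm above the table
- crate_bay (a point): centre of the floor of the wagon bay at the other end, for crates; inside 104 mm (x) by 118 mm (y), axes as the module's, 42 mm above the table
- cam_lever (a joint): angle of the cam lever in rad: 0 = locked, handle leaning 40 degrees from upright away from the track (towards -x of the module, the robot's side); 1.2 = free, handle leaning 29 degrees the other way, towards the track. It needs about 0.12 N m and stays where it is left. Its nose enters a notch in the wagon's side only when the wagon is within 4 mm of either end of its travel; elsewhere the lever cannot go below about 0.75. The wagon rolls freely above 0.9
- lever_knob (a point): centre of the black ball (22 mm diameter) at the end of the lever's 10 mm thick polished (slippery) steel handle, 70 mm from the pivot; it swings in the x-z plane of the module
- lever_pivot (a point): the lever's pivot, 45 mm above the table, 94 mm to the robot's side of the track's middle; the hinge axis is the module's y axis; axes as the module's
- beam1: a square sawn timber beam, 20 x 20 mm and 72 mm long, with two thin bands round it; origin at its centre, its own x axis runs along its length; 25 g. May be absent
- beam2: a square sawn timber beam, 20 x 20 mm and 72 mm long, with two thin bands round it; origin at its centre, its own x axis runs along its length; 25 g. May be absent
- beam3: a square sawn timber beam, 20 x 20 mm and 72 mm long, with two thin bands round it; origin at its centre, its own x axis runs along its length; 25 g. May be absent
- crate1: a slatted wooden crate, 30 x 30 mm (33 mm over its battens) and 28 mm tall; origin at its centre, z up, sides along x and y; 25 g. May be absent
- crate2: a slatted wooden crate, 30 x 30 mm (33 mm over its battens) and 28 mm tall; origin at its centre, z up, sides along x and y; 25 g. May be absent
- crate3: a slatted wooden crate, 30 x 30 mm (33 mm over its battens) and 28 mm tall; origin at its centre, z up, sides along x and y; 25 g. May be absent
- pine_a: small model pine tree, 75 mm tall; origin under its centre. To be left alone
- pine_b: model pine tree, 130 mm tall; origin under its centre. To be left alone
- toy_van: white toy van, 34 x 85 mm, 48 mm tall; origin under its centre. To be left alone
- tank_wagon: aluminium tank wagon off the track, 50 x 150 mm, 85 mm tall; origin under its centre. To be left alone
- pencil_mug: white mug, 90 mm tall; origin under its centre. To be left alone
- controller: black train controller, 75 x 110 mm, 49 mm tall; origin under its centre. To be left alone
- signal: model signal on a post, 120 mm tall; origin under its centre. To be left alone

How it is judged:
By the outcome, as a careful person would: the job done as asked, in the order asked, and still so for the second after the job is handed in, with the robot touching nothing.
Of beam1, beam2, beam3, crate1, crate2, crate3 only 3 to 5 are there at a start; the rules pass over those that are not, and their reading is None.
At some moment in a run one of beam1, beam2, beam3, crate1, crate2, crate3 may be knocked a few centimetres aside while the robot is not near it.
Once in a run the grip may slacken for a moment while it holds something.
It also fails if it takes over 210 s, if anything falls off the work surface, if the arm or the gripper's body presses on something with over 40 N, if the wrist force passes 120 N, or if a joint passes its speed limit or range.

ROBOT

A 6-joint arm with a two-finger parallel gripper is mounted at the origin on the work surface. World frame = base frame: x ahead of the robot, y to its left, z up, the work surface at z = 0. Lengths are in mm, angles in degrees, forces in N, time in s.
With the tool pointing down it reaches from about 300 to 850 mm from the base axis. Payload 4.2 kg.
Tool frame: the origin (TCP) lies between the finger pads; the fingertips stand 22 mm ahead of it and the grasp point (between the pads) lies 3 mm ahead of it; z points along the fingers, y is the direction in which the jaws open and shut (so a half turn about z gives the same grasp; the last joint's range is limited). The gripper opens to 91 mm and grips with 3 to 60 N. Pads are 32 mm wide; open, the fingers measure 118 mm over their backs; the gripper's body (76 mm by 178 mm) begins 60 mm behind the grasp point.
Start: joints at [-69.099, 18.312, 89.639, -0, 72.044, -1.146], TCP at [215.844, -532.966, 235.976] pointing down, gripper open.
Joint ranges: [-177.97, 177.97], [-48.28, 115.42], [12.27, 149.76], [-77.06, 257.06], [2.81, 150.46], [-146.56, 146.56]. Speed limits (degrees/s): [147.25, 147.25, 180, 180, 180, 180].

INTERFACE

Orientations are given as [roll, pitch, yaw] about the fixed x, y, z axes, in that order (R = Rz(yaw) Ry(pitch) Rx(roll)).
In Python, from workcell import * gives the robot as it stands.
- The arm moves only by the shell command python3 -m jog 'ROWS' [OPENING] [FORCE]. ROWS is text: rows parted by semicolons, each of 6 numbers parted by spaces: the shift along the tool's x, y, z in units of 0.5 m (1.0 is 0.5 m), then the turn, a rotation vector about the tool's x, y, z in units of pi/2 rad (1.0 is pi/2 rad). A call has 1 to 20 rows; each row is the pose to reach, as a shift and turn from the pose measured when the call began, along the tool's axes at that moment; what a row does not reach only later rows make up. A row lasts 1/12 s, in which the tool goes at most 41.7 mm and 7.16 degrees, less where a joint would pass 70% of its speed; a pose out of reach is approached as far as the arm can. A call with a number of a shift or a turn outside -1 to 1 is refused whole. A call with a gripper value outside its range is refused whole. OPENING is the opening, from -1 (shut) to 1 (fully open), set as the call begins (- or left out, the last holds). The fingers move at their own pace and stop on an object; FORCE is the grip in N (left out, the last holds). Time passes only in rows, so rows that repeat a pose let the fingers close. It gives the time, the measured TCP pose, the force and the opening at its end, in the units of the state.
- state(): the state, without advancing time (a new reading comes with each control period).
- grab_frame(name): name is "side" or "top" or "wrist"; returns the picture (400x640x3 uint8, red, green, blue); there is no depth.
- calibration(name): a dict with "mtx" (3x3 intrinsics, pixels), "rvec" (rotation vector, rad) and "tvec" (3), from world to camera coordinates, as OpenCV has them. Camera axes: x right, y down, z forward; pixel columns grow to the right and rows downward; lengths in mm; the calibration is good to about 2 mm. A picture is of the moment at which its call begins: read the wrist's pose just before it. calibration takes no time and is no camera call; for the wrist camera it gives the pose at the moment of the call.
- job_done(): hands the job in, once; it reports no verdict.
Trained networks look in the newest picture that a camera, given by its name, has taken for a name from the list of things; names that differ only in an ending like _2 or _b are one class to them, and where a whole thing is asked for, a point or a joint stands for the part that bears it (a point fixed in the world has none). Each returns a list of dicts, best first, with "confidence" (0 to 1); they miss things now and then, are a little off and sometimes report something else, mostly with a low value. They report only what shows in the picture. A call takes as long as a camera call.
- spot_in(query, camera): "rect" ([left, top, right, bottom] in pixels, round what is visible of it).
- tip_of(query, camera): "location" ([column, row] in pixels: a listed point, or the origin of a listed thing).
The state is a dict: "time_s": time; "qpos": joint angles; "qvel": joint speeds; "effort": joint torques, N m; "ee_pos": TCP position; "ee_rot": TCP orientation; "force": force on the tool from outside, world axes, zero at the start; "torque": the same for the moment, N m; "gripper_width": finger opening in mm.
Only numpy, scipy, OpenCV 4.12 (cv2) and the standard library are available. Lean on these libraries where they do the work, as an engineer would, in place of code of your own. Each camera call takes 0.05 s, during which the arm holds its last target. There are 200 camera calls.

## Working session

There is one attempt and no reset: what is moved stays moved. The work goes in short steps, Python scripts to look and compute and a shell command to move; the robot and the scene stay as the last step left them, time stands still between calls to the robot, and variables do not carry over. Pictures are saved under pics/ and viewed, about 12 in all and at most 16, crops included, and the job is handed in when it is done.

```bash
ls; mkdir -p pics; cat > h.py <<'E'
from workcell import *
import numpy as np, cv2
from scipy.spatial.transform import Rotation as R
def cam(n):
    c=calibration(n); K=np.array(c["mtx"],float); Rm=cv2.Rodrigues(np.array(c["rvec"],float))[0]; t=np.array(c["tvec"],float).ravel()
    return K,Rm,t
def ray(n,px,z,c=None):
    K,Rm,t=c or cam(n); d=Rm.T@np.linalg.inv(K)@np.array([px[0],px[1],1.]); o=-Rm.T@t
    return o+d*(z-o[2])/d[2]
def proj(n,P,c=None):
    K,Rm,t=c or cam(n); p=K@(Rm@np.array(P,float)+t); return p[:2]/p[2]
def save(im,f,s=1.0,crop=None):
    if crop: im=im[crop[1]:crop[3],crop[0]:crop[2]]
    im=cv2.resize(im,None,fx=s,fy=s,interpolation=cv2.INTER_CUBIC); cv2.imwrite("pics/"+f,im[:,:,::-1])
E
python3 - <<'E'
from h import *
print(state())
for n in ["top","side"]:
    im=grab_frame(n); save(im,n+"0.png",1.25); K,Rm,t=cam(n); print(n,K[0,0],-Rm.T@t)
    for q in ["lever_knob","brake_post","lever_pivot","beam_bay","crate_bay","layout","beam1","crate1","tank_wagon","pine_a","toy_van","pencil_mug","controller","signal"]:
        z={"lever_knob":99,"brake_post":100,"lever_pivot":45,"beam_bay":42,"crate_bay":42,"beam1":10,"crate1":14}.get(q,0)
        for d in tip_of(q,n)[:5]:
            if d["confidence"]>.2: print(q,round(d["confidence"],2),np.round(d["location"]),ray(n,d["location"],z).round()[:2])
E
```

```text
pics
{'time_s': 0.0, 'qpos': array([-6.90980035e+01,  1.83522975e+01,  8.97078021e+01, -2.43984536e-03,
        7.20433081e+01, -1.14744314e+00]), 'qvel': array([ 0.01810269,  0.06538151, -0.0697753 ,  0.0409645 ,  0.09175625,
        0.0399915 ]), 'effort': array([-4.60581814e-04, -4.12464559e+01, -2.31976086e+01,  7.27878464e-02,
        4.57396335e-02, -1.48074710e-04]), 'ee_pos': array([ 215.66399428, -532.511142  ,  235.10420789]), 'ee_rot': array([-1.79896567e+02,  2.48401374e-04,  2.20501941e+01]), 'force': array([-0.77766632,  0.39196532, -0.10588352]), 'torque': array([-0.00468113,  0.01760961,  0.02151514]), 'gripper_width': 91.36884496426704}
top 429.648620761747 [ 285.13271659   13.37075666 1348.98263725]
lever_knob 0.5 [319. 205.] [461.  12.]
brake_post 0.82 [319. 161.] [596.  13.]
lever_pivot 0.98 [317. 195.] [502.  18.]
beam_bay 0.68 [153. 242.] [357. 514.]
beam_bay 0.37 [315. 192.] [510.  24.]
layout 0.82 [315. 168.] [595.  25.]
layout 0.32 [364. 218.] [ 435. -131.]
beam1 0.74 [213. 227.] [404. 342.]
beam1 0.48 [430. 221.] [ 425. -338.]
beam1 0.43 [285. 222.] [420. 11
[... 596 characters left out ...]
] [487. 514.]
lever_pivot 0.66 [308. 220.] [506.  26.]
lever_pivot 0.59 [324. 298.] [304. 214.]
crate_bay 0.45 [308. 266.] [402. 158.]
layout 0.96 [287. 216.] [597.  21.]
beam1 0.73 [307. 265.] [422. 138.]
beam1 0.73 [261. 318.] [408. 339.]
beam1 0.63 [178. 335.] [538. 499.]
beam1 0.54 [394. 177.] [ 424. -325.]
beam1 0.48 [323. 298.] [319. 196.]
crate1 0.67 [380. 186.] [ 436. -253.]
crate1 0.61 [288. 216.] [584.  33.]
tank_wagon 0.57 [396. 138.] [ 536. -521.]
pine_a 0.71 [404. 211.] [ 322. -217.]
toy_van 0.71 [323. 298.] [325. 190.]
pencil_mug 0.63 [217. 394.] [357. 542.]
pencil_mug 0.36 [401. 212.] [ 326. -210.]
controller 0.85 [432. 175.] [ 332. -423.]
signal 0.62 [405. 149.] [ 477. -487.]
```

View pics/top0.png

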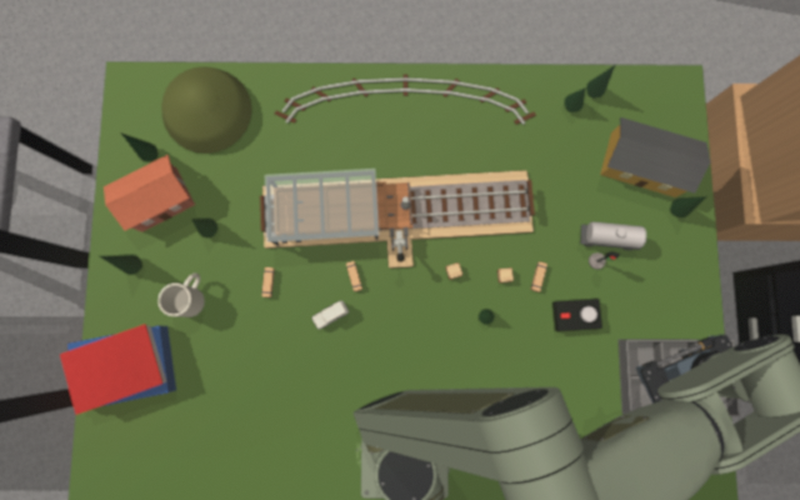

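View pics/side0.png

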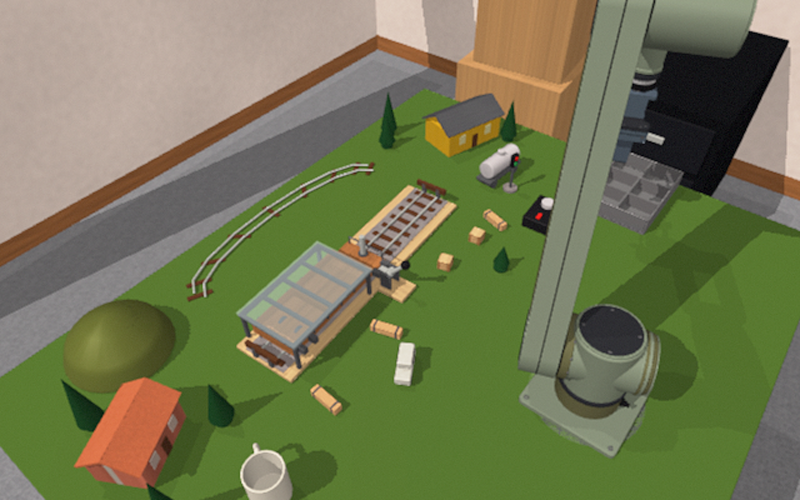

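```bash
cat > go.py <<'E'
# usage: go.py x y z yaw ; ...  -> rows (printed only)
import sys
from h import *
def rows(targets):
    s=state(); p=s["ee_pos"]; A=R.from_euler("xyz",s["ee_rot"],degrees=True); prev=p; prevA=A
    for x,y,z,w in targets:
        P=np.array([x,y,z]); B=R.from_euler("xyz",[180,0,w],degrees=True)
        d=A.inv().apply(P-p)/500; r=(A.inv()*B).as_rotvec()/(np.pi/2)
        n=max(np.linalg.norm(P-prev)/41.7,np.degrees((prevA.inv()*B).magnitude())/7.16)
        print(" ".join("%.4f"%v for v in [*d,*r]),"  n>=%.1f"%n); prev=P; prevA=B
if __name__=="__main__":
    rows([[float(v) for v in t.split()] for t in " ".join(sys.argv[1:]).split(";")])
E
python3 go.py "215 -532 400 22;350 -60 420 3.4"
```

```text
-0.0008 -0.0024 -0.3281 0.0000 -0.0000 0.0005   n>=3.9
0.6037 -0.7761 -0.3681 0.0000 -0.0000 0.2072   n>=11.8
```

```bash
python3 -m jog '0 0 -.33 0 0 0;0 0 -.33 0 0 0;0 0 -.33 0 0 0;0 0 -.33 0 0 0;.604 -.776 -.368 0 0 .207;.604 -.776 -.368 0 0 .207;.604 -.776 -.368 0 0 .207;.604 -.776 -.368 0 0 .207;.604 -.776 -.368 0 0 .207;.604 -.776 -.368 0 0 .207;.604 -.776 -.368 0 0 .207;.604 -.776 -.368 0 0 .207;.604 -.776 -.368 0 0 .207;.604 -.776 -.368 0 0 .207;.604 -.776 -.368 0 0 .207;.604 -.776 -.368 0 0 .207;.604 -.776 -.368 0 0 .207;.604 -.776 -.368 0 0 .207;.604 -.776 -.368 0 0 .207;.604 -.776 -.368 0 0 .207' -1
cat > look.py <<'E'
import sys
from h import *
f=sys.argv[1]; qs=sys.argv[2:]
c=cam("wrist"); im=grab_frame("wrist"); save(im,f,1.25); print(state()["ee_pos"].round(1),state()["ee_rot"].round(1),"cam",(-c[1].T@c[2]).round(),"fwd",c[1][2].round(2))
Z={"lever_knob":99,"brake_post":100,"lever_pivot":45,"beam_bay":42,"crate_bay":42,"beam1":10,"crate1":14}
for q in qs:
    for d in tip_of(q,"wrist")[:5]:
        if d["confidence"]>.2: print(q,round(d["confidence"],2),np.round(d["location"]),ray("wrist",d["location"],Z.get(q,0),c).round(1)[:2])
E
python3 look.py w0.png lever_knob brake_post lever_pivot beam_bay crate_bay layout beam1 crate1
```

```text
time_s: 3.17
ee_pos: [349.8, -61.0, 419.9]
ee_rot: [180.0, 0.0, 3.3]
force: [-0.1, 0.6, -0.4]
gripper_width: 0.3
[349.8 -61.2 419.9] [180.    0.    3.3] cam [422. -57. 569.] fwd [-0.26 -0.02 -0.97]
lever_knob 0.66 [274.  79.] [461.4   6.8]
brake_post 0.65 [396. 172.] [ 339.1 -179. ]
lever_pivot 0.57 [274.  48.] [509.7  15.9]
beam1 0.78 [210. 102.] [425.9 126.9]
beam1 0.66 [480. 120.] [ 421.9 -336.1]
beam1 0.63 [ 86. 105.] [408.9 337.3]
crate1 0.93 [357. 103.] [ 438.  -122.7]
```

View pics/w0.png

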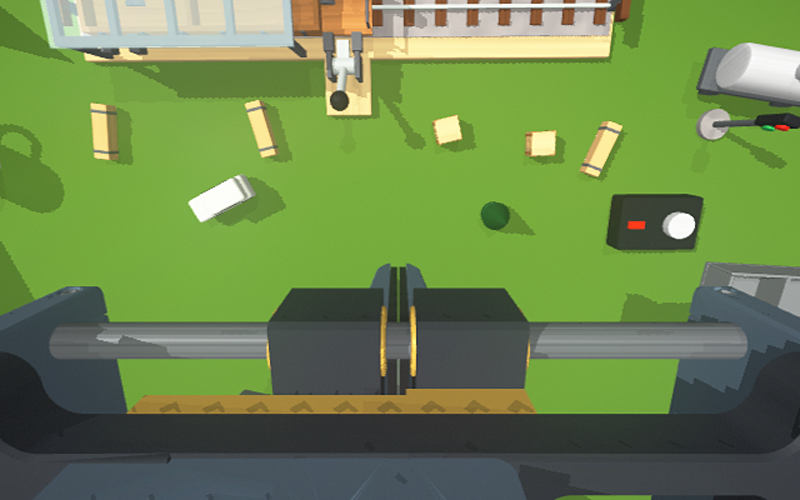

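The wrist view shows the near board edge from (68,48) to (488,45) in raw pixels, the tab end at (261,92) to (297,92), the knob at (272,80), three beams at (83,105), (209,103) and (481,119), and two crates at (358,104) and (432,115).

```bash
python3 - <<'E'
from h import *
c=cam("wrist"); a={k:ray("wrist",np.array(p)/1.25,z,c)[:2] for k,p,z in [("L",(85,60),12),("R",(611,57),12),("tL",(326,115),12),("tR",(371,114),12),("knob",(339,100),98.6)]}
for k in a: print(k,a[k].round(1))
d=a["L"]-a["R"]; print(np.linalg.norm(d),np.degrees(np.arctan2(-d[0],d[1])))
yaw=np.arctan2(-d[0],d[1]); ex=np.array([np.cos(yaw),np.sin(yaw)]); ey=np.array([-ex[1],ex[0]])
print("origin",(a["L"]+a["R"])/2+80*ex, "from knob",a["knob"]+139*ex,"from tab",(a["tL"]+a["tR"])/2+150*ex)
E
python3 go.py "500 -200 380 3.4"
```

```text
L [496.3 354.7]
R [ 540.2 -326.4]
tL [446.7  41.4]
tR [451.6 -18.9]
knob [459.8  11.8]
682.4847761076334 3.689901536732139
origin [598.09906327  19.30667557] from knob [598.50878082  20.71320958] from tab [598.82571139  20.91786724]
0.2830 0.2966 0.0799 0.0001 -0.0000 -0.0004   n>=5.0
```

```bash
cat >> h.py <<'E'
O=np.array([598.5,20.3]); YAW=3.7; _a=np.radians(YAW); EX=np.array([np.cos(_a),np.sin(_a)]); EY=np.array([-EX[1],EX[0]])
def M(x,y): return O+x*EX+y*EY
def Minv(p): d=np.array(p[:2])-O; return np.array([d@EX,d@EY])
E
cat > gom.py <<'E'
# module-frame x y z, yaw relative to module
import sys
from go import *
ts=[[float(v) for v in t.split()] for t in " ".join(sys.argv[1:]).split(";")]
rows([[*M(t[0],t[1]),t[2],t[3]+YAW] for t in ts])
E
python3 gom.py "-182 0 200 0;-182 0 112 0;-140 0 112 0;-88 0 112 0"
```

```text
0.1415 -0.1296 0.4399 0.0001 -0.0000 -0.0037   n>=5.8
0.1415 -0.1297 0.6159 0.0001 -0.0000 -0.0037   n>=2.1
0.2255 -0.1301 0.6159 0.0001 -0.0000 -0.0037   n>=1.0
0.3295 -0.1307 0.6159 0.0001 -0.0000 -0.0037   n>=1.2
```

```bash
python3 -m jog '.1415 -.13 .44 0 0 -.004;.1415 -.13 .44 0 0 -.004;.1415 -.13 .44 0 0 -.004;.1415 -.13 .44 0 0 -.004;.1415 -.13 .44 0 0 -.004;.1415 -.13 .44 0 0 -.004;.1415 -.13 .44 0 0 -.004;.1415 -.13 .616 0 0 -.004;.1415 -.13 .616 0 0 -.004;.1415 -.13 .616 0 0 -.004;.1415 -.13 .616 0 0 -.004;.18 -.13 .616 0 0 -.004;.21 -.13 .616 0 0 -.004;.24 -.13 .616 0 0 -.004;.27 -.13 .616 0 0 -.004;.29 -.13 .616 0 0 -.004;.31 -.13 .616 0 0 -.004;.33 -.13 .616 0 0 -.004;.33 -.13 .616 0 0 -.004;.33 -.13 .616 0 0 -.004'; python3 - <<'E'
from h import *
s=state(); print(Minv(s["ee_pos"]))
im=grab_frame("side"); save(im,"s1.png",2.5,(180,120,440,330))
E
python3 gom.py "-96 0 112 0;-130 0 112 0;-130 0 180 0;-60 -80 180 0"
```

```text
time_s: 5.28
ee_pos: [509.5, 14.2, 113.1]
ee_rot: [-180.0, 0.2, 3.7]
force: [-7.4, -0.1, 6.5]
gripper_width: 0.6
[-89.21368457  -0.38358074]
-0.0135 -0.0008 0.0023 0.0000 0.0024 0.0003   n>=0.2
-0.0815 -0.0008 0.0025 0.0000 0.0024 0.0003   n>=0.8
-0.0820 -0.0008 -0.1335 0.0000 0.0024 0.0003   n>=1.6
0.0579 0.1593 -0.1340 0.0000 0.0024 0.0003   n>=2.5
```

View pics/s1.png

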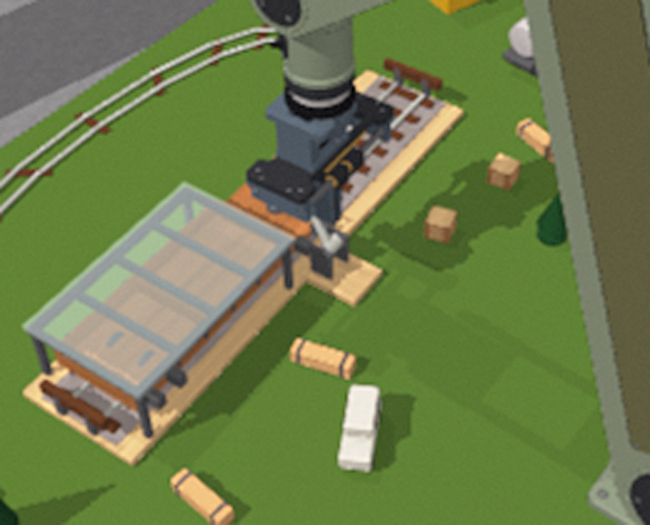

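The side crop shows the arm over the lever with the handle pushed track-wards (~(325,235)). Force of 7 N suggests it is at its stop. Next I'll retreat and look at the lever and post.

```bash
python3 -m jog '-.08 0 .002 0 0 0;-.08 0 .002 0 0 0;-.08 0 -.13 0 0 0;-.08 0 -.13 0 0 0;-.1 0.02 -.4 0 0 0;-.1 0.02 -.4 0 0 0;-.1 0.02 -.4 0 0 0;-.1 0.02 -.4 0 0 0;-.1 0.02 -.4 0 0 0;-.1 0.02 -.4 0 0 0'; python3 look.py w1.png lever_knob brake_post lever_pivot beam_bay crate_bay beam1 crate1
```

```text
time_s: 6.17
ee_pos: [461.2, 0.9, 314.0]
ee_rot: [180.0, 0.1, 3.7]
force: [-0.1, 0.8, -0.0]
gripper_width: 0.1
[460.5   1.  312.6] [-180.     0.3    3.7] cam [533.   5. 463.] fwd [-0.26 -0.02 -0.97]
lever_knob 0.78 [308. 104.] [539.3  16.1]
brake_post 0.64 [328.  45.] [ 6.005e+02 -6.000e-01]
brake_post 0.59 [441. 251.] [ 374.2 -158.8]
lever_pivot 0.56 [311. 131.] [506.5  12.3]
beam1 0.87 [ 87. 185.] [405.6 337.4]
beam1 0.7 [539. 200.] [ 425.6 -331.7]
beam1 0.57 [230. 179.] [428.1 126.7]
crate1 0.67 [400. 184.] [ 437.6 -120.1]
```

View pics/w1.png

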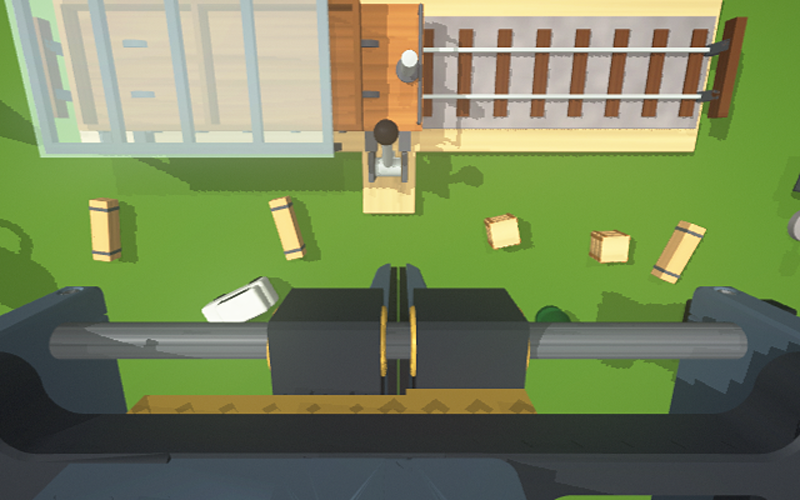

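The knob at (386,131) has swung to the track side, so the lever is free. The post top at (409,57) gives module (0.6, -21).

```bash
python3 gom.py "0.5 -21 180 0;0.5 -21 82 0"
```

```text
0.2797 0.0216 0.2633 -0.0001 0.0035 0.0005   n>=4.6
0.2808 0.0216 0.4593 -0.0001 0.0035 0.0005   n>=2.4
```

```bash
python3 -m jog '.28 .0216 .263 0 .003 0;.28 .0216 .263 0 .003 0;.28 .0216 .263 0 .003 0;.28 .0216 .263 0 .003 0;.28 .0216 .263 0 .003 0;.28 .0216 .263 0 .003 0;.28 .0216 .35 0 .003 0;.28 .0216 .4 0 .003 0;.28 .0216 .43 0 .003 0;.28 .0216 .459 0 .003 0;.28 .0216 .459 0 .003 0;.28 .0216 .459 0 .003 0' -0.12
python3 -m jog '0 0 0 0 0 0;0 0 0 0 0 0;0 0 0 0 0 0;0 0 0 0 0 0;0 0 0 0 0 0' -1 25
python3 gom.py "0.5 -286 82 0"; python3 -c "
from h import *
print(Minv(state()['ee_pos']))"
```

```text
time_s: 7.57
ee_pos: [599.4, -0.6, 82.4]
ee_rot: [-180.0, 0.1, 3.7]
force: [1.1, -0.2, 0.7]
gripper_width: 39.9
time_s: 7.98
ee_pos: [599.8, -0.4, 83.3]
ee_rot: [-180.0, 0.0, 3.7]
force: [-0.2, 0.6, 3.4]
gripper_width: 13.1
0.0007 0.5305 0.0024 -0.0003 0.0002 0.0004   n>=6.4
[-1.77433574e-02 -2.07503762e+01]
```

```bash
python3 -m jog '0 .03 0 0 0 0;0 .07 0 0 0 0;0 .12 0 0 0 0;0 .17 0 0 0 0;0 .22 0 0 0 0;0 .27 0 0 0 0;0 .32 0 0 0 0;0 .36 0 0 0 0;0 .4 0 0 0 0;0 .43 0 0 0 0;0 .46 0 0 0 0;0 .49 0 0 0 0;0 .51 0 0 0 0;0 .525 0 0 0 0;0 .532 0 0 0 0;0 .536 0 0 0 0;0 .536 0 0 0 0;0 .536 0 0 0 0'
python3 -c "
from h import *
s=state();print(Minv(s['ee_pos']),s['force'],s['gripper_width'])"
```

```text
time_s: 9.48
ee_pos: [617.0, -264.2, 83.3]
ee_rot: [-179.6, 0.1, 3.7]
force: [-1.8, 11.3, 3.6]
gripper_width: 13.3
[ 8.08803244e-02 -2.85110979e+02] [-1.80122876 11.31903492  3.63156923] 13.267419515885683
```

```bash
python3 -m jog '0 -.004 0 0 0 0;0 -.004 0 0 0 0;0 -.004 -.08 0 0 0;0 -.004 -.16 0 0 0;0 -.004 -.2 0 0 0;0 -.004 -.2 0 0 0' -0.2
python3 gom.py "-20 0 180 0;-20 0 112 0;-113 0 112 0"
```

```text
time_s: 9.98
ee_pos: [619.9, -264.8, 189.6]
ee_rot: [-180.0, -0.5, 3.7]
force: [1.3, -1.0, -0.3]
gripper_width: 36.5
-0.0458 -0.5718 0.0191 -0.0002 -0.0056 0.0002   n>=6.9
-0.0470 -0.5718 0.1551 -0.0002 -0.0056 0.0002   n>=1.6
-0.2330 -0.5719 0.1534 -0.0002 -0.0056 0.0002   n>=2.2
```

```bash
python3 -m jog '-.046 -.572 .019 0 -.005 0;-.046 -.572 .019 0 -.005 0;-.046 -.572 .019 0 -.005 0;-.046 -.572 .019 0 -.005 0;-.046 -.572 .019 0 -.005 0;-.046 -.572 .019 0 -.005 0;-.046 -.572 .019 0 -.005 0;-.046 -.572 .019 0 -.005 0;-.047 -.572 .155 0 -.005 0;-.047 -.572 .155 0 -.005 0;-.047 -.572 .155 0 -.005 0;-.08 -.572 .155 0 -.005 0;-.11 -.572 .155 0 -.005 0;-.14 -.572 .154 0 -.005 0;-.17 -.572 .154 0 -.005 0;-.2 -.572 .154 0 -.005 0;-.22 -.572 .154 0 -.005 0;-.236 -.572 .154 0 -.005 0;-.236 -.572 .154 0 -.005 0;-.236 -.572 .154 0 -.005 0' -1
python3 -c "
from h import *
s=state();print(Minv(s['ee_pos']),s['force'],s['gripper_width'])"
python3 gom.py "-105 0 112 0;-90 0 180 0;-160 -120 330 0"
```

```text
time_s: 11.65
ee_pos: [486.2, 12.6, 113.1]
ee_rot: [180.0, -0.3, 3.7]
force: [3.3, -0.2, 3.6]
gripper_width: 0.2
[-112.5989576    -0.44617468] [ 3.28904511 -0.20792161  3.57009282] 0.2271730269940182
0.0152 -0.0009 0.0023 0.0001 -0.0038 -0.0001   n>=0.2
0.0460 -0.0009 -0.1335 0.0001 -0.0038 -0.0001   n>=1.7
-0.0922 0.2392 -0.4343 0.0001 -0.0038 -0.0001   n>=4.9
```

```bash
python3 -m jog '-.01 0 0 0 0 0;-.02 0 0 0 0 0;-.02 0 0 0 0 0;-.02 0 0 0 0 0'
python3 -m jog '.02 0 0 0 0 0;.03 0 -.05 0 0 0;.05 0 -.13 0 0 0;.05 0 -.13 0 0 0;-.06 .24 -.43 0 -.003 0;-.06 .24 -.43 0 -.003 0;-.06 .24 -.43 0 -.003 0;-.06 .24 -.43 0 -.003 0;-.06 .24 -.43 0 -.003 0;-.06 .24 -.43 0 -.003 0;-.06 .24 -.43 0 -.003 0;-.06 .24 -.43 0 -.003 0' -0.3
python3 look.py w2.png lever_knob brake_post beam_bay crate_bay beam1 crate1
```

```text
time_s: 11.98
ee_pos: [484.8, 12.3, 115.0]
ee_rot: [180.0, -1.5, 3.6]
force: [16.4, 3.5, -5.8]
gripper_width: 0.2
time_s: 12.98
ee_pos: [456.2, -109.2, 328.0]
ee_rot: [-179.9, -1.0, 3.6]
force: [-0.2, 0.3, -1.3]
gripper_width: 31.8
[ 456.3 -108.9  327.5] [-179.9   -1.     3.7] cam [ 525. -106.  478.] fwd [-0.24 -0.01 -0.97]
lever_knob 0.96 [219. 167.] [459.5  11. ]
brake_post 0.88 [467.  38.] [ 619.3 -262.7]
beam_bay 0.71 [352.  52.] [ 608.6 -143.8]
crate_bay 0.6 [249.  52.] [600.5 -12.1]
beam1 0.73 [460. 195.] [ 423.7 -328.6]
beam1 0.61 [ 17. 176.] [410.1 341.6]
beam1 0.59 [161. 177.] [422.6 125.7]
beam1 0.23 [565. 171.] [ 471.  -478.5]
crate1 0.58 [323. 179.] [ 436.2 -117.6]
```

View pics/w2.png

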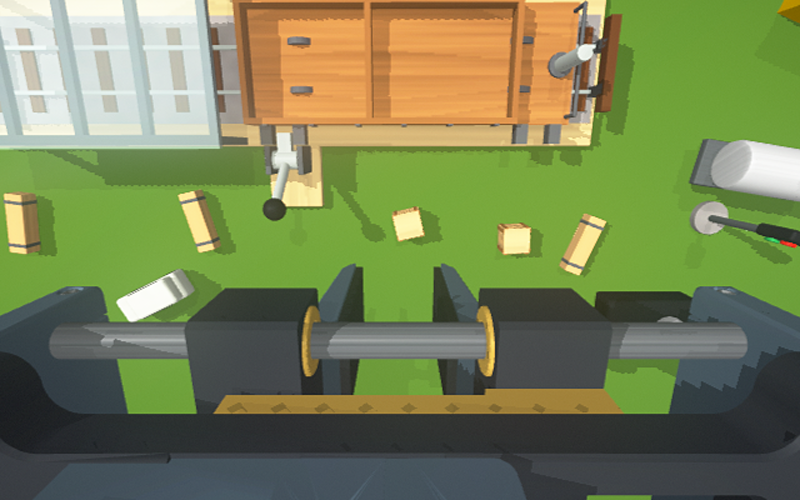

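The lever is locked again: knob at (274,209), which is its starting spot, and 16 N against the stop. The wagon is out with its bays at (305,60) and (443,60), and the beams and crates are undisturbed. Next, segmenting the objects.

```bash
cat > seg.py <<'E'
import sys
from h import *
def objs(c,im,zt=20,xmax=495):
    # rectify plane z=zt to 1 px/mm world: u = 650-y... v = x
    us,vs=[],[]
    W=[(250,450),(500,450),(500,-450),(250,-450)]
    src=np.float32([proj("wrist",(x,y,zt),c) for x,y in W]); dst=np.float32([(450-y,500-x) for x,y in W])
    T=cv2.warpPerspective(im,cv2.getPerspectiveTransform(src,dst),(900,250))
    hsv=cv2.cvtColor(T,cv2.COLOR_RGB2HSV); m=cv2.inRange(hsv,(8,40,120),(28,200,255)); m=cv2.morphologyEx(m,cv2.MORPH_CLOSE,np.ones((7,7)))
    for k in cv2.findContours(m,cv2.RETR_EXTERNAL,cv2.CHAIN_APPROX_NONE)[0]:
        if 350<cv2.contourArea(k)<4000:
            (u,v),(w,h),a=cv2.minAreaRect(k); b=cv2.boxPoints(((u,v),(w,h),a)); e=b[1]-b[0] if np.linalg.norm(b[1]-b[0])>np.linalg.norm(b[2]-b[1]) else b[2]-b[1]
            ang=np.degrees(np.arctan2(-e[0],-e[1]))  # world dir (x=-v, y=-u)
            ang=(ang+90)%180-90
            print("xy",round(500-v,1),round(450-u,1),"size",round(max(w,h)),round(min(w,h)),"long-axis deg from +x",round(ang,1))
if __name__=="__main__":
    c=cam("wrist"); im=grab_frame("wrist"); objs(c,im); print("z=28:"); objs(c,im,28)
E
python3 seg.py; python3 - <<'E'
from h import *
c=cam("wrist")
for n,p,z in [("beam nn",(440,65),42),("crate nn",(311,65),42),("end wall top L",(243,120),62),("divider",(368,120),62),("R wall",(517,120),62)]: print(n,Minv(ray("wrist",np.array(p)/1.25,z,c)).round(1))
E
```

```text
xy 288.4 -8.8 size 75 20 long-axis deg from +x -1.0
xy 295.8 -232.1 size 93 22 long-axis deg from +x 8.8
xy 409.3 332.5 size 75 37 long-axis deg from +x -3.7
xy 427.6 -249.5 size 40 38 long-axis deg from +x -84.8
xy 437.6 -122.2 size 37 34 long-axis deg from +x 16.9
xy 424.8 122.6 size 72 29 long-axis deg from +x 16.6
xy 425.7 -331.3 size 72 29 long-axis deg from +x -16.6
xy 474.9 3.2 size 49 49 long-axis deg from +x 2.5
z=28:
xy 290.5 -9.9 size 79 19 long-axis deg from +x -1.0
xy 297.4 -230.1 size 96 22 long-axis deg from +x 8.6
xy 429.1 -247.1 size 39 37 long-axis deg from +x -84.8
xy 411.3 324.8 size 75 36 long-axis deg from +x -3.9
xy 439.2 -122.0 size 36 33 long-axis deg from +x 16.9
xy 426.7 118.6 size 71 29 long-axis deg from +x 16.7
xy 427.4 -327.3 size 71 29 long-axis deg from +x -16.6
xy 475.5 1.2 size 48 48 long-axis deg from +x 3.2
beam nn [   1.1 -163.9]
crate nn [  1.1 -31.6]
end wall top L [-54.2  35.6]
divider [-54.2 -90.6]
R wall [ -54.2 -241. ]
```

```bash
python3 go.py "425 -334 180 -16.6"
```

```text
-0.0988 0.4446 0.2955 -0.0023 -0.0125 0.2254   n>=6.5
```

```bash
python3 -m jog '-.099 .445 .295 0 -.0125 .225;-.099 .445 .295 0 -.0125 .225;-.099 .445 .295 0 -.0125 .225;-.099 .445 .295 0 -.0125 .225;-.099 .445 .295 0 -.0125 .225;-.099 .445 .295 0 -.0125 .225;-.099 .445 .295 0 -.0125 .225;-.099 .445 .295 0 -.0125 .225;-.099 .445 .295 0 -.0125 .225;-.099 .445 .295 0 -.0125 .225' 0.32
python3 seg.py;  python3 look.py w3.png beam1; python3 go.py "425 -334 26 -16.6"
```

```text
time_s: 14.22
ee_pos: [425.3, -333.7, 180.7]
ee_rot: [-179.8, 0.0, -16.5]
force: [-0.2, -0.0, -0.6]
gripper_width: 60.0
xy 268.7 -291.0 size 200 22 long-axis deg from +x 73.6
xy 293.4 -433.9 size 69 22 long-axis deg from +x -7.3
xy 368.7 -177.6 size 69 23 long-axis deg from +x -25.3
xy 427.2 -251.4 size 41 36 long-axis deg from +x -83.2
xy 440.9 -125.0 size 55 29 long-axis deg from +x -81.9
xy 425.1 -336.2 size 74 20 long-axis deg from +x -16.6
xy 476.4 -10.4 size 53 46 long-axis deg from +x -84.8
z=28:
xy 271.3 -303.5 size 218 22 long-axis deg from +x 73.6
xy 298.8 -431.9 size 66 22 long-axis deg from +x -7.5
xy 372.0 -182.1 size 67 23 long-axis deg from +x -25.9
xy 428.9 -254.1 size 40 35 long-axis deg from +x -82.6
xy 442.5 -131.1 size 54 29 long-axis deg from +x -82.9
xy 426.9 -336.7 size 72 20 long-axis deg from +x -16.7
xy 476.6 -20.0 size 51 46 long-axis deg from +x -86.8
[ 425.6 -333.4  181.3] [-1.798e+02 -1.000e-01 -1.650e+01] cam [ 494. -355.  330.] fwd [-0.24  0.08 -0.97]
beam1 0.68 [320. 183.] [ 425.  -335.7]
-0.0012 0.0025 0.3108 -0.0019 -0.0008 0.0014   n>=3.7
```

View pics/w3.png

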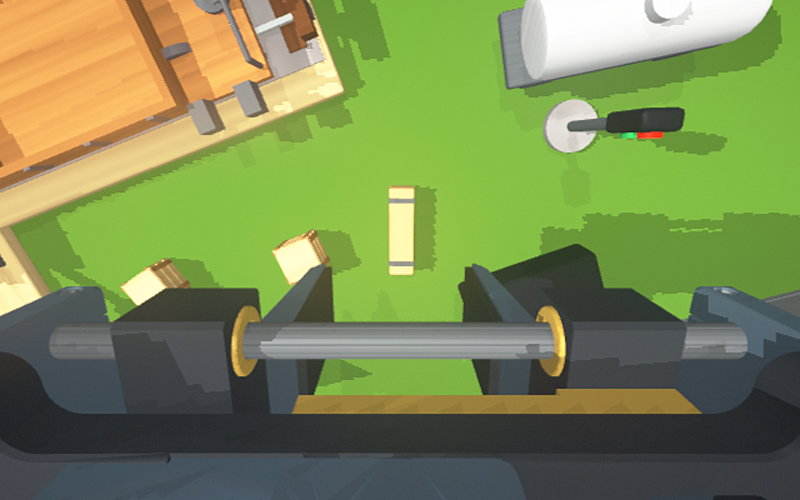

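The beam is at (401,230), centred at (425,-336) and squared to the jaws. Descending and gripping.

```bash
python3 -m jog '0 .004 .1 0 0 0;0 .004 .18 0 0 0;0 .004 .25 0 0 0;0 .004 .29 0 0 0;0 .004 .31 0 0 0;0 .004 .31 0 0 0;0 .004 .31 0 0 0' 0.32
python3 -m jog '0 0 0 0 0 0;0 0 0 0 0 0;0 0 0 0 0 0;0 0 0 0 0 0;0 0 0 0 0 0;0 0 -.05 0 0 0;0 0 -.15 0 0 0;0 0 -.22 0 0 0;0 0 -.28 0 0 0;0 0 -.28 0 0 0' -1 15
python3 gom.py "0.5 -204.5 165 0;0.5 -204.5 69.5 0"
```

```text
time_s: 14.95
ee_pos: [426.4, -335.1, 27.5]
ee_rot: [-179.9, -0.2, -16.4]
force: [-0.2, 0.0, 0.5]
gripper_width: 60.0
time_s: 15.78
ee_pos: [429.0, -337.9, 174.8]
ee_rot: [179.8, -0.9, -16.4]
force: [1.4, -0.7, 0.4]
gripper_width: 0.8
0.2638 -0.3995 0.0226 0.0040 -0.0100 -0.2237   n>=5.7
0.2607 -0.4002 0.2136 0.0040 -0.0100 -0.2237   n>=2.3
```

Width 0.8: nothing held. Looking.

```bash
python3 -m jog '0 0 0 0 0 0;0 0 0 0 0 0' 0.32
python3 seg.py; python3 look.py w4.png beam1; python3 go.py "425 -336 26 -16.6"
```

```text
time_s: 15.95
ee_pos: [429.3, -338.3, 175.6]
ee_rot: [179.7, -1.1, -16.4]
force: [-0.4, 0.0, 1.0]
gripper_width: 11.0
xy 331.6 -345.4 size 65 9 long-axis deg from +x -14.0
xy 426.9 -251.6 size 41 36 long-axis deg from +x -83.2
xy 438.1 -125.0 size 52 34 long-axis deg from +x -75.1
xy 425.2 -336.2 size 73 20 long-axis deg from +x -16.7
xy 479.3 -20.0 size 41 34 long-axis deg from +x 3.5
z=28:
xy 336.0 -345.9 size 64 8 long-axis deg from +x -14.0
xy 428.8 -254.3 size 40 36 long-axis deg from +x -82.6
xy 439.5 -131.1 size 50 33 long-axis deg from +x -74.4
xy 427.1 -336.7 size 72 20 long-axis deg from +x -16.5
xy 479.9 -28.5 size 39 34 long-axis deg from +x 4.4
[ 428.4 -337.5  173.7] [179.9  -0.8 -16.4] cam [ 496. -358.  325.] fwd [-0.23  0.07 -0.97]
beam1 0.96 [316. 192.] [ 424.3 -335.3]
-0.0112 -0.0014 0.2946 0.0014 -0.0087 0.0018   n>=3.5
```

View pics/w4.png

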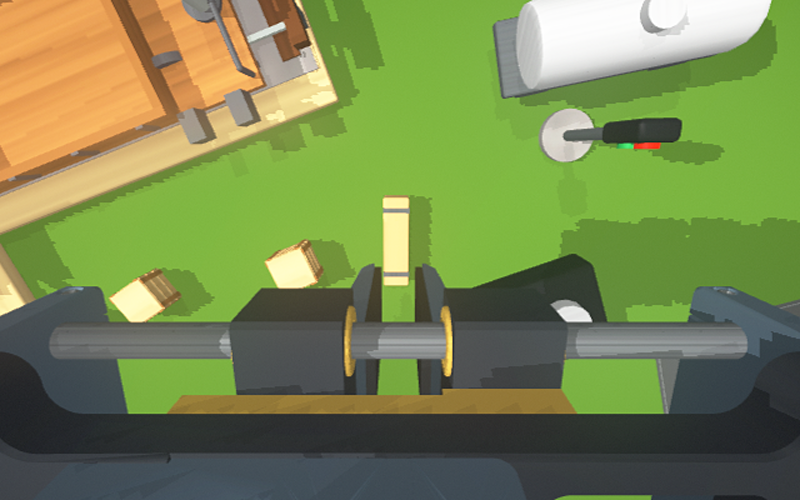

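The beam at (396,240) hasn't moved. The fingers are slow (~65 mm/s) and hadn't closed yet, so I'll retry with a longer close.

```bash
python3 -m jog '-.011 -.001 .1 0 -.008 0;-.011 -.001 .18 0 -.008 0;-.011 -.001 .24 0 -.008 0;-.011 -.001 .28 0 -.008 0;-.011 -.001 .295 0 -.008 0;-.011 -.001 .295 0 -.008 0;-.011 -.001 .295 0 -.008 0;-.011 -.001 .295 0 -.008 0' 0.1
python3 -m jog '0 0 0 0 0 0;0 0 0 0 0 0;0 0 0 0 0 0;0 0 0 0 0 0;0 0 0 0 0 0;0 0 0 0 0 0;0 0 0 0 0 0;0 0 0 0 0 0;0 0 0 0 0 0;0 0 0 0 0 0' -1 15
python3 -m jog '0 0 -.05 0 0 0;0 0 -.15 0 0 0;0 0 -.22 0 0 0;0 0 -.28 0 0 0;0 0 -.28 0 0 0;0 0 -.28 0 0 0'
python3 gom.py "0.5 -204.5 165 0;0.5 -204.5 70 0"
```

```text
time_s: 16.77
ee_pos: [425.1, -336.3, 25.7]
ee_rot: [179.9, -0.1, -16.4]
force: [-0.5, 0.2, -0.3]
gripper_width: 50.1
time_s: 17.6
ee_pos: [425.1, -336.4, 25.8]
ee_rot: [179.9, -0.1, -16.4]
force: [-0.6, 0.1, 2.7]
gripper_width: 20.0
time_s: 18.1
ee_pos: [425.9, -336.6, 167.7]
ee_rot: [179.8, -0.3, -16.4]
force: [-0.6, -0.4, 0.1]
gripper_width: 20.0
0.2709 -0.3987 0.0052 0.0031 -0.0029 -0.2237   n>=5.8
0.2699 -0.3995 0.1952 0.0031 -0.0029 -0.2237   n>=2.3
```

```bash
python3 -m jog '.27 -.401 .005 0 -.003 -.224;.27 -.401 .005 0 -.003 -.224;.27 -.401 .005 0 -.003 -.224;.27 -.401 .005 0 -.003 -.224;.27 -.401 .005 0 -.003 -.224;.27 -.401 .005 0 -.003 -.224;.27 -.401 .005 0 -.003 -.224;.27 -.401 .005 0 -.003 -.224;.27 -.401 .005 0 -.003 -.224;.27 -.402 .08 0 -.003 -.224;.27 -.402 .14 0 -.003 -.224;.27 -.402 .18 0 -.003 -.224;.27 -.402 .197 0 -.003 -.224;.27 -.402 .198 0 -.003 -.224;.27 -.402 .198 0 -.003 -.224'
python3 -c "
from h import *
s=state();print(Minv(s['ee_pos']),s['force'],s['gripper_width'])"
```

```text
time_s: 19.35
ee_pos: [611.8, -183.6, 68.5]
ee_rot: [179.7, 0.1, 3.6]
force: [-0.4, 0.5, 0.3]
gripper_width: 19.9
[ 8.12868105e-02 -2.04363124e+02] [-0.37982426  0.48057321  0.32593653] 19.873911425950343
```

```bash
python3 -m jog '0 0 0 0 0 0;0 0 0 0 0 0;0 0 -.03 0 0 0;0 0 -.1 0 0 0;0 0 -.18 0 0 0;0 0 -.22 0 0 0;0 0 -.22 0 0 0' -0.43
python3 go.py "424 126 180 16.6"; python3 - <<'E'
from h import *
im=grab_frame("wrist"); save(im,"w5.png",1.25)
E
```

```text
time_s: 19.93
ee_pos: [615.0, -184.2, 185.5]
ee_rot: [179.5, -0.6, 3.6]
force: [0.5, 0.1, 0.7]
gripper_width: 26.2
-0.3420 -0.6434 0.0014 0.0068 -0.0059 -0.1442   n>=8.7
```

View pics/w5.png

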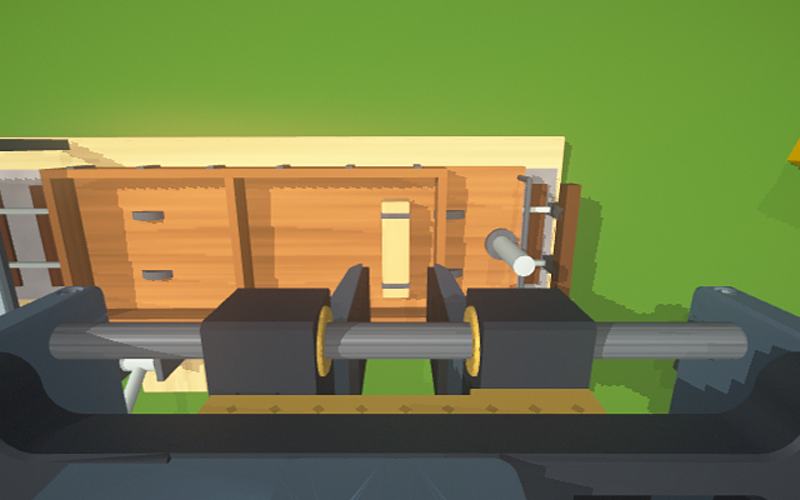

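Beam 1 lies flat and square in the bay at (396,250), with about 19 mm of gap to the end wall. Next beam.

```bash
python3 -m jog '-.342 -.643 .001 0 -.006 -.144;-.342 -.643 .001 0 -.006 -.144;-.342 -.643 .001 0 -.006 -.144;-.342 -.643 .001 0 -.006 -.144;-.342 -.643 .001 0 -.006 -.144;-.342 -.643 .001 0 -.006 -.144;-.342 -.643 .001 0 -.006 -.144;-.342 -.643 .001 0 -.006 -.144;-.342 -.643 .001 0 -.006 -.144;-.342 -.643 .001 0 -.006 -.144;-.342 -.643 .001 0 -.006 -.144;-.342 -.643 .001 0 -.006 -.144;-.342 -.643 .001 0 -.006 -.144' 0.1
python3 seg.py |sed '/z=28/,$d'; python3 go.py "424 126 26 16.6"
```

```text
time_s: 21.07
ee_pos: [423.0, 125.4, 178.2]
ee_rot: [179.5, 0.4, 16.5]
force: [0.9, 0.1, -0.2]
gripper_width: 49.8
xy 297.6 203.7 size 67 19 long-axis deg from +x 8.7
xy 360.8 -12.6 size 69 20 long-axis deg from +x 24.6
xy 409.2 335.5 size 75 30 long-axis deg from +x -3.9
xy 438.0 -113.2 size 51 42 long-axis deg from +x 81.9
xy 424.4 127.2 size 74 20 long-axis deg from +x 16.4
xy 475.7 16.8 size 61 52 long-axis deg from +x -86.8
0.0040 -0.0032 0.3044 0.0050 0.0039 -0.0013   n>=3.7
```

```bash
python3 -m jog '.004 -.0055 .1 .005 0.002 0;.004 -.0055 .18 .005 0.002 0;.004 -.0055 .25 .005 0.002 0;.004 -.0055 .29 .005 0.002 0;.004 -.0055 .304 .005 0.002 0;.004 -.0055 .304 .005 0.002 0;.004 -.0055 .304 .005 0.002 0' 0.1
python3 -m jog '0 0 0 0 0 0;0 0 0 0 0 0;0 0 0 0 0 0;0 0 0 0 0 0;0 0 0 0 0 0;0 0 0 0 0 0;0 0 0 0 0 0;0 0 0 0 0 0;0 0 0 0 0 0;0 0 0 0 0 0' -1 15
python3 -m jog '0 0 -.05 0 0 0;0 0 -.15 0 0 0;0 0 -.22 0 0 0;0 0 -.28 0 0 0;0 0 -.28 0 0 0;0 0 -.28 0 0 0'
python3 gom.py "0.5 -126 165 0;0.5 -126 69 0"
```

```text
time_s: 21.7
ee_pos: [424.9, 126.8, 26.8]
ee_rot: [180.0, 0.1, 16.4]
force: [0.9, -0.1, 0.4]
gripper_width: 49.8
time_s: 22.53
ee_pos: [425.3, 127.0, 27.4]
ee_rot: [180.0, 0.0, 16.4]
force: [-1.3, -1.5, 6.3]
gripper_width: 19.5
time_s: 23.03
ee_pos: [426.1, 127.3, 168.9]
ee_rot: [180.0, -0.2, 16.4]
force: [-0.9, -0.1, -0.8]
gripper_width: 20.0
0.2156 0.5487 0.0087 -0.0001 -0.0023 0.1414   n>=7.1
0.2149 0.5487 0.2007 -0.0001 -0.0023 0.1414   n>=2.3
```

```bash
python3 -m jog '.2155 .548 .008 0 -.002 .141;.2155 .548 .008 0 -.002 .141;.2155 .548 .008 0 -.002 .141;.2155 .548 .008 0 -.002 .141;.2155 .548 .008 0 -.002 .141;.2155 .548 .008 0 -.002 .141;.2155 .548 .008 0 -.002 .141;.2155 .548 .008 0 -.002 .141;.2155 .548 .008 0 -.002 .141;.2155 .548 .008 0 -.002 .141;.215 .548 .008 0 -.002 .141;.215 .5487 .08 0 -.002 .141;.215 .5487 .14 0 -.002 .141;.215 .5487 .18 0 -.002 .141;.215 .5487 .197 0 -.002 .141;.215 .5487 .2 0 -.002 .141;.215 .5487 .2 0 -.002 .141'
python3 -c "
from h import *
s=state();print(Minv(s['ee_pos']),s['force'],s['gripper_width'])"
```

```text
time_s: 24.45
ee_pos: [606.9, -104.4, 69.7]
ee_rot: [-180.0, -0.0, 3.8]
force: [-0.4, -0.5, 0.1]
gripper_width: 19.8
[   0.2898086  -124.93717822] [-0.42148101 -0.46918278  0.11241269] 19.81209958691695
```

```bash
python3 -m jog '0 0 0 0 0 0;0 0 0 0 0 0;0 0 -.03 0 0 0;0 0 -.1 0 0 0;0 0 -.18 0 0 0;0 0 -.22 0 0 0;0 0 -.22 0 0 0' -0.43
python3 go.py "408 338 180 -3.8"
```

```text
time_s: 25.03
ee_pos: [610.2, -104.9, 186.7]
ee_rot: [179.8, -0.8, 3.8]
force: [0.2, 0.1, 0.5]
gripper_width: 26.0
-0.3445 -0.9108 0.0061 0.0013 -0.0086 0.0847   n>=11.7
```

```bash
python3 -m jog '-.344 -.91 .006 0 -.008 .085;-.344 -.91 .006 0 -.008 .085;-.344 -.91 .006 0 -.008 .085;-.344 -.91 .006 0 -.008 .085;-.344 -.91 .006 0 -.008 .085;-.344 -.91 .006 0 -.008 .085;-.344 -.91 .006 0 -.008 .085;-.344 -.91 .006 0 -.008 .085;-.344 -.91 .006 0 -.008 .085;-.344 -.91 .006 0 -.008 .085;-.344 -.91 .006 0 -.008 .085;-.344 -.91 .006 0 -.008 .085;-.344 -.91 .006 0 -.008 .085;-.344 -.91 .006 0 -.008 .085;-.344 -.91 .006 0 -.008 .085;-.344 -.91 .006 0 -.008 .085' 0.1
python3 seg.py |sed '/z=28/,$d'; python3 go.py "408 338 26 -3.8"
```

```text
time_s: 26.37
ee_pos: [408.6, 336.5, 179.9]
ee_rot: [179.9, -0.1, -3.9]
force: [-0.0, -0.5, -0.4]
gripper_width: 50.4
xy 258.0 344.5 size 211 14 long-axis deg from +x -90.0
xy 303.5 229.1 size 68 20 long-axis deg from +x 2.8
xy 408.8 340.6 size 74 20 long-axis deg from +x -4.2
xy 474.6 42.6 size 53 30 long-axis deg from +x 4.1
-0.0021 -0.0038 0.3080 0.0015 -0.0007 -0.0015   n>=3.7
```

Beam at (408.8, 340.6).

```bash
python3 -m jog '0 -.008 .1 0 0 0;0 -.008 .18 0 0 0;0 -.008 .25 0 0 0;0 -.008 .29 0 0 0;0 -.008 .308 0 0 0;0 -.008 .308 0 0 0;0 -.008 .308 0 0 0' 0.1
python3 -m jog '0 0 0 0 0 0;0 0 0 0 0 0;0 0 0 0 0 0;0 0 0 0 0 0;0 0 0 0 0 0;0 0 0 0 0 0;0 0 0 0 0 0;0 0 0 0 0 0;0 0 0 0 0 0;0 0 0 0 0 0' -1 15
python3 -m jog '0 0 -.05 0 0 0;0 0 -.15 0 0 0;0 0 -.22 0 0 0;0 0 -.28 0 0 0;0 0 -.28 0 0 0;0 0 -.28 0 0 0'
python3 gom.py "0.5 -164.6 165 0;0.5 -164.6 69 0"
```

```text
time_s: 27.0
ee_pos: [410.2, 339.8, 26.5]
ee_rot: [179.9, -0.1, -4.0]
force: [-0.1, -0.0, 0.1]
gripper_width: 50.3
time_s: 27.83
ee_pos: [410.4, 340.0, 27.0]
ee_rot: [179.9, -0.1, -4.0]
force: [-1.2, -1.3, 5.3]
gripper_width: 19.7
time_s: 28.33
ee_pos: [410.8, 340.8, 168.7]
ee_rot: [-179.9, -0.3, -4.0]
force: [-0.7, -1.1, -1.0]
gripper_width: 19.5
0.4643 0.9394 0.0083 -0.0009 -0.0037 -0.0855   n>=12.6
0.4632 0.9398 0.2003 -0.0009 -0.0037 -0.0855   n>=2.3
```

```bash
python3 -m jog '.464 .939 .008 0 -.003 -.085;.464 .939 .008 0 -.003 -.085;.464 .939 .008 0 -.003 -.085;.464 .939 .008 0 -.003 -.085;.464 .939 .008 0 -.003 -.085;.464 .939 .008 0 -.003 -.085;.464 .939 .008 0 -.003 -.085;.464 .939 .008 0 -.003 -.085;.464 .939 .008 0 -.003 -.085;.464 .939 .008 0 -.003 -.085;.464 .939 .008 0 -.003 -.085;.464 .939 .008 0 -.003 -.085;.464 .939 .008 0 -.003 -.085;.464 .939 .008 0 -.003 -.085;.464 .939 .008 0 -.003 -.085;.464 .939 .008 0 -.003 -.085;.464 .939 .008 0 -.003 -.085'
python3 gom.py "0.5 -164.6 69.4 0"; python3 - <<'E'
from h import *
print(state()["gripper_width"])
im=grab_frame("wrist"); save(im,"w6.png",1.25)
E
```

```text
time_s: 29.75
ee_pos: [608.5, -142.4, 164.0]
ee_rot: [-179.9, 0.1, 3.7]
force: [-0.0, -0.2, -0.9]
gripper_width: 19.8
0.0024 0.0038 0.1893 -0.0016 0.0009 0.0002   n>=2.3
19.79230606274886
```

View pics/w6.png

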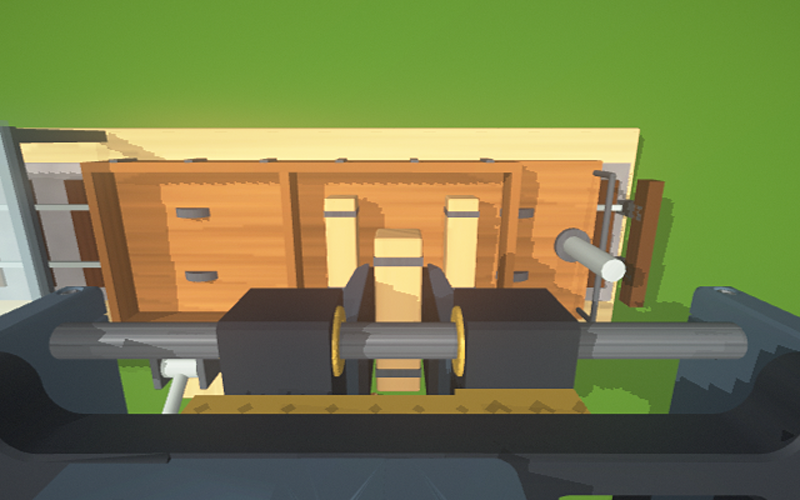

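Both placed beams lie flat at (341,240) and (462,240), and the held beam at 400 is centred between them. Lowering it.

```bash
python3 -m jog '.002 .003 .06 0 0 0;.002 .003 .11 0 0 0;.002 .003 .15 0 0 0;.002 .003 .175 0 0 0;.002 .003 .189 0 0 0;.002 .003 .189 0 0 0;.002 .003 .189 0 0 0'
python3 -m jog '0 0 0 0 0 0;0 0 0 0 0 0;0 0 -.03 0 0 0;0 0 -.1 0 0 0;0 0 -.18 0 0 0;0 0 -.22 0 0 0;0 0 -.22 0 0 0' -0.43
python3 go.py "437 -122 200 16.9"
```

```text
time_s: 30.38
ee_pos: [609.9, -142.7, 70.4]
ee_rot: [-179.9, -0.0, 3.8]
force: [0.6, 0.8, -0.9]
gripper_width: 19.8
time_s: 30.97
ee_pos: [613.2, -143.7, 187.2]
ee_rot: [179.9, -0.7, 3.8]
force: [0.9, 0.7, 0.9]
gripper_width: 25.6
-0.3483 -0.0666 -0.0300 0.0021 -0.0077 -0.1454   n>=4.3
```

```bash
python3 -m jog '-.348 -.066 -.03 0 -.007 -.145;-.348 -.066 -.03 0 -.007 -.145;-.348 -.066 -.03 0 -.007 -.145;-.348 -.066 -.03 0 -.007 -.145;-.348 -.066 -.03 0 -.007 -.145;-.348 -.066 -.03 0 -.007 -.145;-.348 -.066 -.03 0 -.007 -.145;-.348 -.066 -.03 0 -.007 -.145' 0.4
python3 seg.py; python3 look.py w7.png crate1; python3 go.py "437 -122 30 16.9"
```

```text
time_s: 31.63
ee_pos: [438.8, -122.6, 200.2]
ee_rot: [179.8, -0.1, 16.9]
force: [0.4, 0.1, -1.0]
gripper_width: 63.8
xy 292.0 -12.2 size 72 24 long-axis deg from +x 6.6
xy 378.4 -298.7 size 73 26 long-axis deg from +x 27.2
xy 427.5 -248.7 size 43 39 long-axis deg from +x -85.0
xy 437.3 -122.3 size 38 34 long-axis deg from +x 16.9
xy 475.0 6.9 size 59 50 long-axis deg from +x -86.6
z=28:
xy 297.0 -14.3 size 70 24 long-axis deg from +x 7.0
xy 381.7 -293.9 size 72 25 long-axis deg from +x 26.6
xy 429.9 -244.8 size 42 38 long-axis deg from +x -87.1
xy 439.0 -121.9 size 37 33 long-axis deg from +x 16.9
xy 475.3 4.3 size 58 48 long-axis deg from +x -86.4
[ 438.6 -122.6  199.8] [ 1.798e+02 -1.000e-01  1.690e+01] cam [ 507. -102.  349.] fwd [-0.24 -0.08 -0.97]
crate1 0.97 [316. 180.] [ 438.2 -121.8]
crate1 0.88 [421. 222.] [ 426.5 -248.7]
-0.0026 -0.0029 0.3393 0.0021 -0.0003 -0.0003   n>=4.1
```

View pics/w7.png

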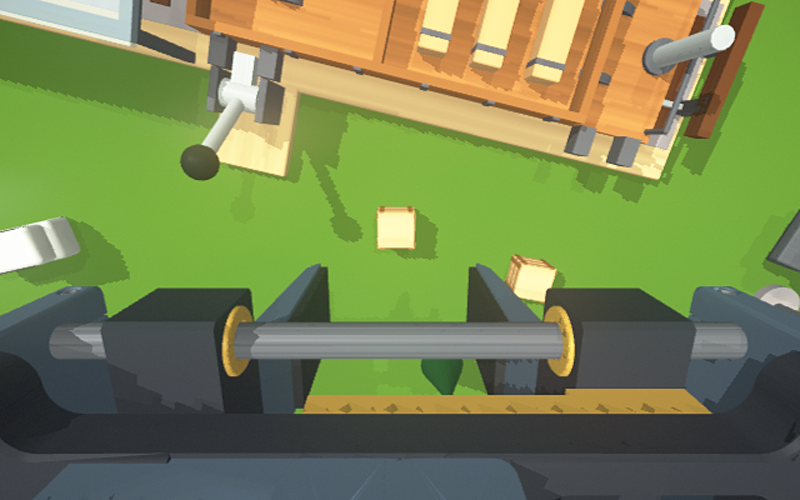

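The three beams lie flat side by side, and the crate at (396,228) is squared to the jaws. Picking it.

```bash
python3 -m jog '-.003 -.002 .1 0 0 0;-.003 -.002 .18 0 0 0;-.003 -.002 .25 0 0 0;-.003 -.002 .31 0 0 0;-.003 -.002 .335 0 0 0;-.003 -.002 .346 0 0 0;-.003 -.002 .346 0 0 0;-.003 -.002 .346 0 0 0' 0.4
python3 -m jog '0 0 0 0 0 0;0 0 0 0 0 0;0 0 0 0 0 0;0 0 0 0 0 0;0 0 0 0 0 0;0 0 0 0 0 0;0 0 0 0 0 0;0 0 0 0 0 0;0 0 0 0 0 0;0 0 0 0 0 0' -1 15
python3 -m jog '0 0 -.05 0 0 0;0 0 -.15 0 0 0;0 0 -.22 0 0 0;0 0 -.28 0 0 0;0 0 -.28 0 0 0;0 0 -.28 0 0 0'
python3 gom.py "0.5 0 170 0;0.5 0 69 0"
```

```text
time_s: 32.45
ee_pos: [438.0, -122.8, 26.9]
ee_rot: [179.8, -0.1, 16.9]
force: [-0.1, -0.1, 0.6]
gripper_width: 64.0
time_s: 33.28
ee_pos: [438.2, -122.8, 27.3]
ee_rot: [179.8, -0.1, 16.9]
force: [-0.7, 0.2, 5.6]
gripper_width: 29.7
time_s: 33.78
ee_pos: [438.6, -122.6, 168.7]
ee_rot: [179.6, -0.3, 16.9]
force: [0.0, -0.6, -0.7]
gripper_width: 29.8
0.3899 -0.1803 -0.0017 0.0037 -0.0038 0.1464   n>=5.2
0.3888 -0.1816 0.2003 0.0037 -0.0038 0.1464   n>=2.4
```

```bash
python3 gom.py "27 -29 170 0;27 -29 69.5 0"
```

```text
0.4283 -0.1118 -0.0010 0.0037 -0.0038 0.1464   n>=5.3
0.4272 -0.1131 0.2000 0.0037 -0.0038 0.1464   n>=2.4
```

```bash
python3 -m jog '.428 -.112 0 .002 -.003 .146;.428 -.112 0 .002 -.003 .146;.428 -.112 0 .002 -.003 .146;.428 -.112 0 .002 -.003 .146;.428 -.112 0 .002 -.003 .146;.428 -.112 0 .002 -.003 .146;.428 -.112 0 .002 -.003 .146;.428 -.112 0 .002 -.003 .146;.427 -.113 .07 .002 -.003 .146;.427 -.113 .13 .002 -.003 .146;.427 -.113 .17 .002 -.003 .146;.427 -.113 .19 .002 -.003 .146;.427 -.113 .2 .002 -.003 .146;.427 -.113 .2 .002 -.003 .146;.427 -.113 .2 .002 -.003 .146'
python3 -c "
from h import *
s=state();print(Minv(s['ee_pos']),s['force'],s['gripper_width'])"
```

```text
time_s: 35.03
ee_pos: [626.7, -7.7, 70.1]
ee_rot: [179.8, -0.1, 3.7]
force: [-0.4, 0.2, 0.4]
gripper_width: 29.8
[ 26.38129941 -29.7536379 ] [-0.44504289  0.24336322  0.39312971] 29.821218062480078
```

```bash
python3 -m jog '0 0 0 0 0 0;0 0 0 0 0 0;0 0 0 0 0 0;0 0 -.03 0 0 0;0 0 -.1 0 0 0;0 0 -.18 0 0 0;0 0 -.24 0 0 0;0 0 -.24 0 0 0' -0.1
python3 go.py "427 -250 200 6"
```

```text
time_s: 35.7
ee_pos: [630.3, -7.5, 197.9]
ee_rot: [179.8, -0.9, 3.7]
force: [1.0, -0.4, 0.7]
gripper_width: 40.9
-0.4369 0.4579 -0.0095 0.0028 -0.0104 -0.0256   n>=7.6
```

```bash
python3 -m jog '-.437 .458 -.009 0 -.01 -.026;-.437 .458 -.009 0 -.01 -.026;-.437 .458 -.009 0 -.01 -.026;-.437 .458 -.009 0 -.01 -.026;-.437 .458 -.009 0 -.01 -.026;-.437 .458 -.009 0 -.01 -.026;-.437 .458 -.009 0 -.01 -.026;-.437 .458 -.009 0 -.01 -.026;-.437 .458 -.009 0 -.01 -.026;-.437 .458 -.009 0 -.01 -.026;-.437 .458 -.009 0 -.01 -.026' 0.4
python3 seg.py; python3 look.py w8.png crate1; python3 go.py "427 -250 27 6"
```

```text
time_s: 36.62
ee_pos: [427.3, -249.7, 199.6]
ee_rot: [179.8, -0.1, 6.0]
force: [0.5, 0.1, 0.1]
gripper_width: 63.6
xy 304.0 -114.0 size 73 25 long-axis deg from +x -3.9
xy 335.0 -411.2 size 73 26 long-axis deg from +x 15.8
xy 395.5 -267.2 size 40 33 long-axis deg from +x 5.0
xy 474.5 2.1 size 64 49 long-axis deg from +x -86.2
z=28:
xy 308.6 -117.2 size 70 24 long-axis deg from +x -4.1
xy 338.9 -407.0 size 72 25 long-axis deg from +x 15.4
xy 398.1 -266.7 size 39 32 long-axis deg from +x 5.0
xy 475.0 -3.9 size 63 48 long-axis deg from +x -85.9
[ 427.7 -249.2  199.6] [179.8  -0.    6.1] cam [ 499. -242.  349.] fwd [-0.25 -0.03 -0.97]
crate1 0.81 [330. 212.] [ 392.9 -267.6]
crate1 0.69 [269. 258.] [ 329.3 -204.3]
-0.0018 0.0001 0.3451 0.0026 -0.0003 0.0015   n>=4.1
```

View pics/w8.png

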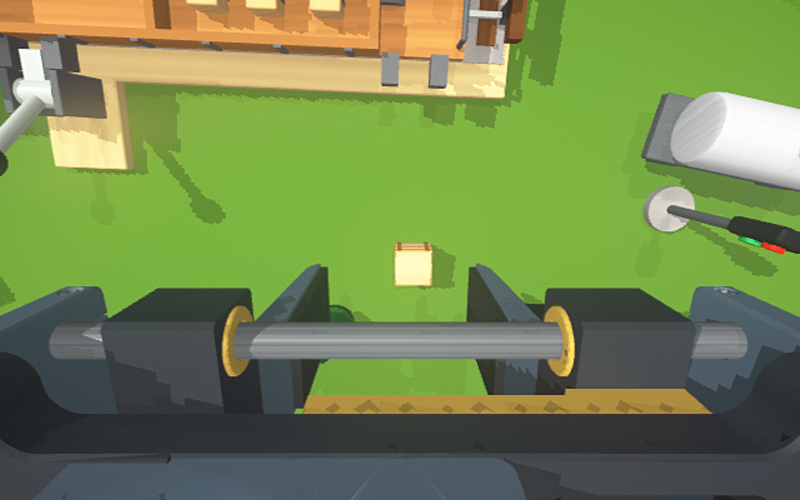

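The second crate has been knocked aside. It now sits at (413,265) in the picture, or (395,-267), turned 5°. Adjusting the pick.

```bash
python3 go.py "395.5 -267.3 160 5;395.5 -267.3 28 5"
```

```text
-0.0680 0.0289 0.0792 0.0026 -0.0003 0.0126   n>=1.3
-0.0681 0.0278 0.3432 0.0026 -0.0003 0.0126   n>=3.2
```

```bash
python3 -m jog '-.068 .029 .08 0 0 .012;-.068 .029 .08 0 0 .012;-.068 .029 .15 0 0 .012;-.068 .028 .22 0 0 .012;-.068 .028 .28 0 0 .012;-.068 .028 .32 0 0 .012;-.068 .028 .343 0 0 .012;-.068 .028 .343 0 0 .012;-.068 .028 .343 0 0 .012' 0.32
python3 -m jog '0 0 0 0 0 0;0 0 0 0 0 0;0 0 0 0 0 0;0 0 0 0 0 0;0 0 0 0 0 0;0 0 0 0 0 0;0 0 0 0 0 0;0 0 0 0 0 0;0 0 0 0 0 0;0 0 0 0 0 0' -1 15
python3 -m jog '0 0 -.05 0 0 0;0 0 -.15 0 0 0;0 0 -.22 0 0 0;0 0 -.28 0 0 0;0 0 -.28 0 0 0;0 0 -.28 0 0 0'
python3 gom.py "-26 -29 170 0;-26 -29 71 0"
```

```text
time_s: 37.52
ee_pos: [396.1, -266.8, 27.7]
ee_rot: [179.8, 0.0, 5.1]
force: [0.7, 0.5, -0.6]
gripper_width: 59.9
time_s: 38.35
ee_pos: [396.3, -266.9, 28.3]
ee_rot: [179.8, -0.0, 5.1]
force: [-0.6, 1.2, 6.2]
gripper_width: 29.8
time_s: 38.85
ee_pos: [396.9, -267.0, 170.0]
ee_rot: [179.6, -0.2, 5.1]
force: [-0.7, 0.1, -0.8]
gripper_width: 29.9
0.3994 -0.4796 -0.0018 0.0042 -0.0025 0.0158   n>=7.5
0.3986 -0.4810 0.1962 0.0042 -0.0025 0.0158   n>=2.4
```

```bash
python3 -m jog '.399 -.48 -.002 .003 -.002 .016;.399 -.48 -.002 .003 -.002 .016;.399 -.48 -.002 .003 -.002 .016;.399 -.48 -.002 .003 -.002 .016;.399 -.48 -.002 .003 -.002 .016;.399 -.48 -.002 .003 -.002 .016;.399 -.48 -.002 .003 -.002 .016;.399 -.48 -.002 .003 -.002 .016;.399 -.48 -.002 .003 -.002 .016;.399 -.48 -.002 .003 -.002 .016;.399 -.481 .07 .003 -.002 .016;.399 -.481 .13 .003 -.002 .016;.399 -.481 .17 .003 -.002 .016;.399 -.481 .19 .003 -.002 .016;.399 -.481 .196 .003 -.002 .016;.399 -.481 .196 .003 -.002 .016'
python3 -c "
from h import *
s=state();print(Minv(s['ee_pos']),s['force'],s['gripper_width'])"
```

```text
time_s: 40.18
ee_pos: [573.3, -11.4, 70.5]
ee_rot: [179.9, 0.1, 3.6]
force: [0.6, -0.2, -0.6]
gripper_width: 30.1
[-27.22178428 -29.99981512] [ 0.58529783 -0.20685997 -0.60147595] 30.149699080684847
```

```bash
python3 -m jog '0 0 0 0 0 0;0 0 0 0 0 0;0 0 0 0 0 0;0 0 -.03 0 0 0;0 0 -.1 0 0 0;0 0 -.18 0 0 0;-.1 .05 -.26 0 0 0;-.24 .1 -.4 0 0 0;-.24 .1 -.5 0 0 0;-.24 .1 -.5 0 0 0;-.24 .1 -.5 0 0 0;-.24 .1 -.5 0 0 0;-.24 .1 -.5 0 0 0' -0.1
python3 look.py w9.png lever_knob brake_post beam1 crate1; python3 gom.py "-185 0 200 0;-185 0 112 0;-140 0 112 0;-87 0 112 0"
```

```text
time_s: 41.27
ee_pos: [457.3, -68.9, 323.8]
ee_rot: [179.8, -0.3, 3.5]
force: [0.1, 0.3, -0.7]
gripper_width: 41.2
[457.  -68.5 321.6] [179.9  -0.    3.6] cam [528. -65. 473.] fwd [-0.25 -0.02 -0.97]
lever_knob 0.82 [253. 168.] [459.3   8. ]
brake_post 0.82 [504.  41.] [ 616.3 -262.2]
brake_post 0.58 [277.  76.] [564.3 -18.2]
brake_post 0.3 [386.  53.] [ 595.5 -135.7]
beam1 0.94 [356.  48.] [ 616.4 -112. ]
beam1 0.92 [414.  53.] [ 614.4 -190.8]
beam1 0.79 [388.  52.] [ 613.2 -155.3]
beam1 0.36 [621. 130.] [ 531.1 -503.9]
crate1 0.92 [274.  27.] [634.2  -1.2]
crate1 0.81 [276.  73.] [576.7  -5.3]
-0.0750 -0.1581 0.2383 0.0007 0.0034 -0.0007   n>=3.5
-0.0741 -0.1583 0.4143 0.0007 0.0034 -0.0007   n>=2.1
0.0159 -0.1584 0.4139 0.0007 0.0034 -0.0007   n>=1.1
0.1219 -0.1585 0.4133 0.0007 0.0034 -0.0007   n>=1.3
```

View pics/w9.png

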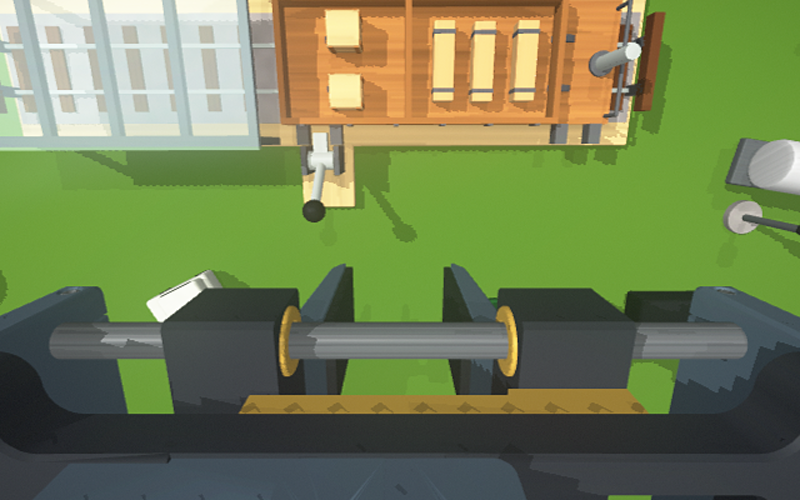

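All five loads sit flat in the correct bays: crates at (343,28) and (345,90), beams at (443–526,60). The lever is still locked. Now freeing it.

```bash
python3 -m jog '-.075 -.158 .238 0 .003 0;-.075 -.158 .238 0 .003 0;-.075 -.158 .238 0 .003 0;-.075 -.158 .238 0 .003 0;-.075 -.158 .238 0 .003 0;-.075 -.158 .414 0 .003 0;-.075 -.158 .414 0 .003 0;-.075 -.158 .414 0 .003 0;-.03 -.158 .414 0 .003 0;0 -.158 .414 0 .003 0;.03 -.158 .414 0 .003 0;.05 -.158 .414 0 .003 0;.07 -.158 .414 0 .003 0;.09 -.158 .414 0 .003 0;.11 -.158 .414 0 .003 0;.122 -.158 .414 0 .003 0;.126 -.158 .414 0 .003 0;.126 -.158 .414 0 .003 0' -1
python3 -c "
from h import *
s=state();print(Minv(s['ee_pos']),s['force'],s['gripper_width'])"
```

```text
time_s: 43.02
ee_pos: [509.2, 14.3, 111.5]
ee_rot: [179.9, 0.7, 3.7]
force: [-12.0, -0.4, 9.7]
gripper_width: 0.4
[-89.48266281  -0.24444317] [-12.04566018  -0.41411197   9.68889503] 0.4247142311443652
```

Same stop position as before, so the lever is free. Back off, lift and go to the post.

```bash
python3 -m jog '-.03 0 0 0 -.005 0;-.08 0 0 0 -.005 0;-.08 0 -.1 0 -.005 0;-.08 0 -.16 0 -.005 0;-.08 0 -.16 0 -.005 0' -0.12
python3 gom.py "-100 -140 190 0;0.3 -285.3 185 0;0.3 -285.3 83 0"; python3 - <<'E'
from h import *
grab_frame("wrist"); c=cam("wrist")
for q,z in [("lever_knob",106),("brake_post",100)]:
    for d in tip_of(q,"wrist")[:2]: print(q,d["confidence"],Minv(ray("wrist",d["location"],z,c)))
E
```

```text
time_s: 43.43
ee_pos: [475.1, 11.8, 198.8]
ee_rot: [179.9, 0.3, 3.7]
force: [2.3, 0.1, -0.0]
gripper_width: 31.2
0.0478 0.2788 0.0180 0.0013 0.0030 -0.0005   n>=3.4
0.2486 0.5693 0.0276 0.0013 0.0030 -0.0005   n>=4.2
0.2496 0.5688 0.2316 0.0013 0.0030 -0.0005   n>=2.4
lever_knob 0.98 [-62.14182551  -1.06317756]
```

```bash
python3 -m jog '.048 .28 .018 0 .003 0;.048 .28 .018 0 .003 0;.048 .28 .018 0 .003 0;.048 .28 .018 0 .003 0;.249 .569 .027 0 .003 0;.249 .569 .027 0 .003 0;.249 .569 .027 0 .003 0;.249 .569 .027 0 .003 0;.249 .569 .027 0 .003 0;.249 .569 .027 0 .003 0;.249 .569 .027 0 .003 0;.249 .569 .1 0 .003 0;.249 .569 .16 0 .003 0;.249 .569 .21 0 .003 0;.249 .569 .23 0 .003 0;.249 .569 .23 0 .003 0;.249 .569 .23 0 .003 0' -0.12
python3 -m jog '0 0 0 0 0 0;0 0 0 0 0 0;0 0 0 0 0 0;0 0 0 0 0 0;0 0 0 0 0 0;0 0 0 0 0 0;0 0 0 0 0 0' -1 25
python3 gom.py "0.3 -20.8 83 0"
```

```text
time_s: 45.0
ee_pos: [611.4, -263.6, 76.4]
ee_rot: [179.9, 0.8, 3.7]
force: [-0.6, 0.3, -1.0]
gripper_width: 40.2
time_s: 45.58
ee_pos: [611.9, -263.9, 77.5]
ee_rot: [179.9, 0.7, 3.7]
force: [-1.1, 0.2, 6.1]
gripper_width: 13.4
0.0104 -0.5274 -0.0122 0.0013 0.0074 0.0000   n>=6.3
```

```bash
python3 -m jog '0 -.015 0 0 0 0;0 -.04 0 0 0 0;0 -.075 0 0 0 0;0 -.11 0 0 0 0;0 -.15 0 0 0 0;0 -.19 0 0 0 0;0 -.23 0 0 0 0;0 -.27 0 0 0 0;0 -.31 0 0 0 0;0 -.35 0 0 0 0;0 -.39 0 0 0 0;0 -.425 0 0 0 0;0 -.455 0 0 0 0;0 -.48 0 0 0 0;0 -.5 0 0 0 0;0 -.515 0 0 0 0;0 -.525 0 0 0 0;0 -.53 0 0 0 0;0 -.533 0 0 0 0;0 -.533 0 0 0 0'
python3 -c "
from h import *
s=state();print(Minv(s['ee_pos']),s['force'],s['gripper_width'])"
```

```text
time_s: 47.25
ee_pos: [594.7, 0.1, 77.5]
ee_rot: [179.6, 0.7, 3.8]
force: [-0.3, -11.2, 6.2]
gripper_width: 13.5
[ -5.06713341 -19.90604156] [ -0.33988109 -11.20962902   6.15243332] 13.531505536627902
```

```bash
python3 -m jog '0 .003 0 0 0 0;0 .003 0 0 0 0;0 .003 -.03 0 0 0;0 .003 -.1 0 0 0;0 .003 -.18 0 0 0;0 .003 -.22 0 0 0;0 .003 -.22 0 0 0' -0.3
python3 gom.py "-24 3 185 0;-24 3 122 0;-60 3 117 0;-114 3 112 0"
```

```text
time_s: 47.83
ee_pos: [598.5, 0.4, 192.4]
ee_rot: [179.7, 0.1, 3.8]
force: [0.8, 0.4, 0.3]
gripper_width: 31.9
-0.0452 -0.0458 0.0146 0.0039 0.0013 0.0011   n>=0.8
-0.0450 -0.0466 0.1406 0.0039 0.0013 0.0011   n>=1.5
-0.1170 -0.0468 0.1508 0.0039 0.0013 0.0011   n>=0.9
-0.2249 -0.0470 0.1610 0.0039 0.0013 0.0011   n>=1.3
```

```bash
python3 -m jog '-.045 -.046 .015 0 0 0;-.045 -.046 .015 0 0 0;-.045 -.046 .015 0 0 0;-.045 -.046 .015 0 0 0;-.045 -.046 .015 0 0 0;-.045 -.046 .015 0 0 0;-.045 -.046 .1 0 0 0;-.045 -.046 .14 0 0 0;-.045 -.046 .14 0 0 0;-.045 -.046 .14 0 0 0;-.075 -.046 .145 0 0 0;-.1 -.046 .149 0 0 0;-.125 -.046 .153 0 0 0;-.15 -.046 .157 0 0 0;-.175 -.046 .159 0 0 0;-.2 -.046 .161 0 0 0;-.22 -.046 .161 0 0 0;-.234 -.046 .161 0 0 0;-.238 -.046 .161 0 0 0;-.238 -.046 .161 0 0 0' -1
python3 -c "
from h import *
s=state();print(Minv(s['ee_pos']),s['force'],s['gripper_width'])"
```

```text
time_s: 49.5
ee_pos: [485.4, 14.8, 115.1]
ee_rot: [179.6, -0.9, 3.8]
force: [11.7, -0.8, -3.1]
gripper_width: 0.6
[-113.25581093    1.81603389] [11.70613074 -0.76386833 -3.10296247] 0.6213476981606163
```

```bash
python3 -m jog '-.01 0 0.004 0 0 0;-.01 0 .004 0 0 0;-.01 0 .004 0 0 0'
python3 -m jog '.02 0 0 0 0 0;.03 0 -.05 0 0 0;.05 0 -.13 0 0 0;.05 0 -.13 0 0 0;-.09 .05 -.43 0 0 0;-.09 .05 -.43 0 0 0;-.09 .05 -.43 0 0 0;-.09 .05 -.43 0 0 0;-.09 .05 -.43 0 0 0;-.09 .05 -.43 0 0 0;-.09 .05 -.43 0 0 0;-.09 .05 -.43 0 0 0;-.09 .05 -.43 0 0 0'
python3 look.py w10.png lever_knob brake_post; python3 - <<'E'
from h import *
save(grab_frame("side"),"s2.png",2.5,(180,130,420,330))
E
```

```text
time_s: 49.75
ee_pos: [485.5, 14.5, 115.5]
ee_rot: [179.5, -1.6, 3.8]
force: [8.0, -0.0, -1.5]
gripper_width: 0.1
time_s: 50.83
ee_pos: [435.7, -11.9, 327.8]
ee_rot: [179.6, -1.5, 3.8]
force: [0.2, -0.1, -0.2]
gripper_width: 0.5
[435.8 -12.  327.9] [179.6  -1.5   3.8] cam [504.  -7. 479.] fwd [-0.23 -0.02 -0.97]
lever_knob 0.67 [300. 156.] [459.8   8.7]
brake_post 0.57 [313.  28.] [600.5   2. ]
```

View pics/w10.png

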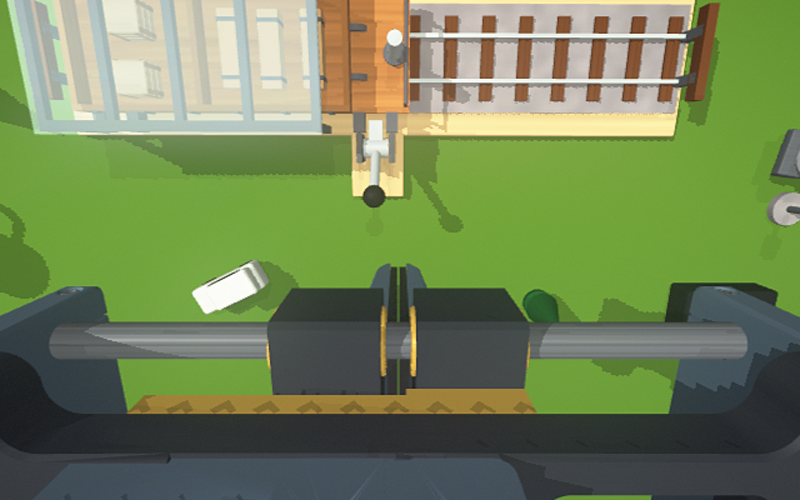

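View pics/s2.png

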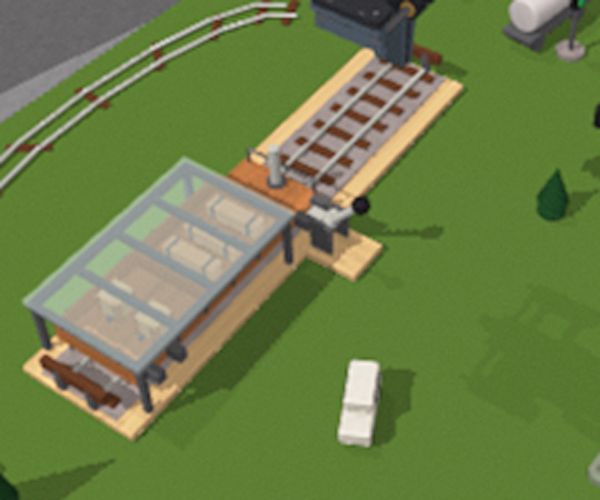

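The pictures show the wagon home with its post at (395,38), the lever leaning to the robot's side with the knob at (374,196), the load seen through the glazing, and the other objects unmoved.

```bash
python3 -c "
from workcell import *
print(job_done())"
```

```text
the job is handed in; nothing more can be done
None
```

The job is done and handed in at about 51 s of robot time. I freed the wagon, drew it fully out and locked it. Three beams went into the bay next to the brake post and two crates into the other bay. Then I freed the wagon, pushed it home to its stop and locked it again.

**Went wrong on the way:**
- **First beam:** the first grasp closed too late and missed. The beam had not moved, and the second try held.
- **Second crate:** it was knocked about 35 mm aside before I reached it. The check before the grasp caught that, and I picked it from its new place.

**Last checks:**
- **Load:** before the push home, all five pieces lay flat and apart in the right bays.
- **Wagon:** it pushed back with 11 N at both ends of its travel.
- **Lever:** after the final locking, the knob measured (459.8, 8.7) mm, within about 3 mm of where it started, and the handle leans towards the robot.
- **Other objects:** those in the last two pictures looked unmoved.
- **Not confirmed:** the third beam, nearest the post, is mostly hidden by the front edge of the shed roof in the last pictures. Nothing else disagreed.

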